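# Lock the bayonet tail cap onto the bench-clamped flashlight

## Task

Put the flashlight's loose tail cap back on the flashlight that stands lens-down in the bench clamp: feel for the two notches, push the cap down against the battery spring and twist it clockwise (seen from above) until it locks, so that it stays down, level, when you let go. Be gentle with the plastic: never push the cap against the flashlight with more than 40 N, and leave the telephone receiver, the voltmeter and the copper lug where they are.

Things in the scene. Friction and masses are not known exactly. Their poses are not given: they have to be found in the camera images.
- cap_mid (a point): Loose black plastic tail cap, 59 mm tall, 90 g, standing upright on the bench; this point is on its axis half-way up, 29.5 mm above its underside. From the bottom: plug with tapered nose (13 mm radius at the flat bottom, 17.5 mm from 8 mm up), round flange of 30 mm radius 25 to 31 mm up, grip bar above. Two opposite lugs stick out of the plug along its +x and -x. A half turn changes nothing.
- cap_bar (a point): Centre of the cap's upright grip bar, 45 mm above the cap's underside. The bar is 44 mm long (along the cap's x, in line with the lugs), 16 mm thick (along y) and 28 mm high, from the flange's top to the cap's top.
- cap: The same cap; origin at the centre of its underside, z up its axis. Its lugs reach out to 23.5 mm radius, are 8 mm wide, and lie 8 to 13 mm above the underside.
- mouth (a point): Centre of the flashlight's open upper end, at its rim, 125 mm above the bench. The flashlight is a yellow tube 64 mm across, upright, lens down, held fast. Inside the rim is a metal lip 5 mm thick, hole of 19.5 mm radius, with two opposite notches that pass the lugs within 0.12 rad. The notch line is NOT measured: it lies within 0.35 rad, either way, of this frame's x axis.
- spring (a point): Where the cap's underside meets the brass spring contact, on the tube's axis 10 mm below the rim: 3 N there, then 0.5 N more per mm. Let go there, the cap sits loose. With its lugs on the lip, beside the notches, the cap's underside stops 8 mm below the rim, 2 mm above this point.
- deep (a point): On the tube's axis 23 mm below the rim: where the cap's underside must be while it is twisted. From 21.5 to 25 mm (9 to 10.5 N of spring) the lugs pass under a tooth clockwise of each notch; at 25 mm the flange hits the hard rim. Clockwise from above, the cap turns to an end stop 0.93 rad (0.9 to 1.0) from the notch line. Anticlockwise it is stopped after about 0.12 rad.
- locked (a point): Where the cap's centre point is when locked: 11.5 mm above the rim on the tube's axis. Eased up or let go within about 0.15 rad short of the end stop, the cap is lifted 3.5 mm by the spring (7 N left), the lugs rise behind the teeth, and it stays: underside 18 mm below the rim, flange 7 mm above the rim.
- clamp: The fixed bench clamp: a steel base 120 mm (x) by 140 mm (y) by 12 mm with two wooden jaws on its y sides up to 46 mm high, holding the flashlight (head 84 mm across at the bottom). Origin at the centre of its underside, straight below the mouth; same axes as the mouth.
- receiver: Khaki bakelite telephone receiver lying on the bench, 228 mm long, 53 mm high; origin under its middle. Leave it alone.
- voltmeter: Round brass voltmeter lying face up, 92 mm across, 48 mm high; origin at its underside. Leave it alone.
- lug: Copper grounding lug, 54 mm long, 18 mm wide, 16 mm high, lying on the bench; origin at its underside. Leave it alone.
Mind the look-alikes: they are no part of the job. Of the things like the cap, leave any that is blue or pink; of the rest the smaller one is meant.

How it is judged:
By the outcome, as a careful person would: the job done as asked, in the order asked, and still so for the second after the job is handed in, with the robot touching nothing.
It also fails if it takes over 72 s, if anything falls off the work surface, if the arm or the gripper's body presses on something with over 40 N, if the wrist force passes 120 N, or if a joint passes its speed limit or range.

## Robot

A 6-joint arm with a two-finger parallel gripper is mounted at the origin on the work surface. World frame = base frame: x ahead of the robot, y to its left, z up, the work surface at z = 0. Lengths are in m, angles in rad, forces in N, time in s.
With the tool pointing down it reaches from about 0.275 to 0.75 m from the base axis. Payload 10.2 kg.
Tool frame: the origin (TCP) lies at the very end of the fingers, on their centre line; the grasp point (between the pads) lies 19 mm behind it (bot.tcp_to_grasp is the z of the grasp point in the tool frame, in m); z points along the fingers, y is the line along which they close (so a half turn about z gives the same grasp; the last joint's range is limited). The gripper opens to 88 mm and grips with 3 to 60 N. Pads are 18 mm wide; open, the fingers measure 123 mm over their backs; the gripper's body (75 mm by 187 mm) begins 45 mm behind the grasp point.
Start: joints at [1.03, 0.313, 1.498, -0, 1.331, -0.223], TCP at [0.164, 0.499, 0.239] pointing down, gripper open.
Joint ranges: [-2.94, 2.94], [-0.97, 2.17], [0.19, 2.56], [-1.23, 4.37], [0.02, 3.11], [-2.88, 2.88]. Speed limits (rad/s): [2.39, 2.39, 3.01, 3.14, 3.14, 3.14].

## Interface

Orientations are given as a unit quaternion [x, y, z, w].
In Python, from station import bot gives the robot as it stands.
- The arm moves only by the tool play_rows, never from a script. Its argument "steps" is a list of rows, each a list of 6 numbers: the shift along the tool's x, y, z normalised to -1 to 1, where 1 is 40 mm, then the turn, a rotation vector about the tool's x, y, z normalised to -1 to 1, where 1 is 0.1 rad. In form: [[dx, dy, dz, ax, ay, az], ...]. A call has 1 to 8 rows; each row shifts and turns the commanded pose from where the row before left it, along the tool's axes as they then stand; what a row does not reach is not made up. A row lasts 1/12 s, in which the tool goes at most 41.7 mm and 7.16 degrees, less where a joint would pass 70% of its speed; a pose out of reach is approached as far as the arm can. A call with a number of a shift or a turn outside -1 to 1 is refused whole. A call with a gripper value outside its range is refused whole. "grip" is the closure, from -1 (fully open) to 1 (shut), set as the call begins (left out, the last holds). The fingers move at their own pace and stop on an object; the grip force is fixed at half the most. Time passes only in rows, so rows that do not move let the fingers close. It gives the time, the measured TCP pose, the force, the opening and the grip force at its end, in the units of the state.
- bot.get_state(): the state, without advancing time (a new reading comes with each control period).
- bot.grab_frame(name): name is "side" or "top" or "wrist"; returns a dict with "color" (384x512x3 uint8, red, green, blue), "fx", "fy", "cx", "cy" (pixels), "dist" ([k1, k2, p1, p2, k3] as OpenCV has them; the pictures are not rectified), "position" and "rotation" of the camera in the world; the wrist camera has in their place "hand_eye" (4x4, takes a point from camera to tool coordinates, whose origin is the TCP and whose axes are the flange's). Camera axes: x right, y up, looking along -z (the intrinsics and any distortion apply to the point x, -y, -z); pixel columns grow to the right and rows downward; lengths in m; the calibration is good to about 2 mm. A picture is of the moment at which its call begins: read the wrist's pose just before it. There is no depth.
- bot.finish_job(): hands the job in; it is judged then, once.
Trained networks look in a picture, given as the dict that the camera call returned (one of the last four; its "shot" number tells which), for a name from the list of things; names that differ only in an ending like _2 or _b are one class to them, and where a whole thing is asked for, a point or a joint stands for the part that bears it (a point fixed in the world has none). Each returns a list of dicts, best first, with "conf" (0 to 1); they miss things now and then, are a little off and sometimes report something else, mostly with a low value. They report only what shows in the picture. A call takes as long as a camera call. They do not tell look-alikes from the thing itself.
- bot.look_for(picture, target): "bbox" ([left, top, width, height] in pixels, round what is visible of it).
The state is a dict: "t": time; "joints": joint angles; "qvel": joint speeds; "joint_efforts": joint torques, N m; "eef_pos": TCP position; "orientation": TCP orientation; "ft_force": force on the tool from outside, world axes, zero at the start; "ft_torque": the same for the moment, N m; "gripper_width": finger opening in m; "grip_force": force on a finger pad.
Only numpy, scipy, OpenCV 4.12 (cv2) and the standard library are available. Lean on these libraries where they do the work, as an engineer would, in place of code of your own. Each camera call takes 0.05 s, during which the arm holds its last target. There are 200 camera calls.

## Working session

There is one attempt and no reset: what is moved stays moved. The work goes in short steps, Python scripts to look and compute and a tool call to move; the robot and the scene stay as the last step left them, time stands still between calls to the robot, and variables do not carry over. Pictures are saved under pics/ and viewed, at most 10 in all, crops included, and the job is handed in when it is done.

Besides the shell and the picture viewer there is one more tool, called after "Emit:" as name([rows], argument=value, ...), one row to a line, values as JSON. play_rows: Moves the arm, as the interface text tells. Scaled input: -1 to 1 covers 40 mm each way for a shift and 0.1 rad each way for a turn. Its arguments: {"type":"object","properties":{"steps":{"type":"array","items":{"type":"array","items":{"type":"number","minimum":-1,"maximum":1}}},"grip":{"type":"number"}},"required":["steps"]}

```bash
ls; mkdir -p pics; cat > h.py <<'E'
import numpy as np, cv2
from scipy.spatial.transform import Rotation as R
from station import bot
def cam(p,st=None):
    K=np.array([[p['fx'],0,p['cx']],[0,p['fy'],p['cy']],[0,0,1.]]);d=np.array(p['dist'],float)
    if 'hand_eye' in p:
        T=np.eye(4);T[:3,:3]=R.from_quat(st['orientation']).as_matrix();T[:3,3]=st['eef_pos'];T=T@np.array(p['hand_eye'])
        return K,d,T[:3,3],T[:3,:3]
    r=np.array(p['rotation'],float)
    r=r if r.shape==(3,3) else R.from_quat(r).as_matrix()
    return K,d,np.array(p['position']),r
def ray(c,uv):
    K,d,o,r=c
    q=cv2.undistortPoints(np.array([[uv]],float),K,d)[0,0]
    v=r@np.array([q[0],-q[1],-1]);return o,v/np.linalg.norm(v)
def atz(c,uv,z):
    o,v=ray(c,uv);return o+v*(z-o[2])/v[2]
def proj(c,P):
    K,d,o,r=c
    q=(np.atleast_2d(P)-o)@r*np.array([1,-1,-1])
    return cv2.projectPoints(q,np.zeros(3),np.zeros(3),K,d)[0][:,0]
def tri(rs):
    A=np.zeros((3,3));b=np.zeros(3)
    for o,v in rs:
        M=np.eye(3)-np.outer(v,v);A+=M;b+=M@o
    X=np.linalg.solve(A,b);return X,[np.linalg.norm((np.eye(3)-np.outer(v,v))@(X-o)) for o,v in rs]
E
python3 - <<'E'
from h import *
fs={}
for n in("side","top"):
    p=bot.grab_frame(n);c=cam(p);fs[n]=p['color'];print(n,c[2],c[3][:,2].round(2),p['fx'])
    cv2.imwrite(f'pics/{n}.png',p['color'][:,:,::-1])
    for t in("cap","cap_bar","cap_mid","mouth","clamp","receiver","voltmeter","lug"):
        print(t,[(np.round(x['bbox']).tolist(),round(x['conf'],2)) for x in bot.look_for(p,t)[:4]])
E
```

```text
pics
side [ 0.45237571 -0.85260269  0.82170726] [-0.07 -0.79  0.61] 439.049394804451
cap [([258.0, 183.0, 28.0, 33.0], 0.98), ([224.0, 199.0, 22.0, 26.0], 0.84), ([188.0, 200.0, 18.0, 24.0], 0.75), ([214.0, 170.0, 26.0, 29.0], 0.73)]
cap_bar [([217.0, 172.0, 25.0, 31.0], 0.96), ([188.0, 201.0, 19.0, 25.0], 0.82), ([221.0, 201.0, 22.0, 22.0], 0.74), ([258.0, 189.0, 27.0, 27.0], 0.62)]
cap_mid [([186.0, 199.0, 22.0, 24.0], 0.77), ([256.0, 187.0, 30.0, 28.0], 0.74), ([214.0, 172.0, 26.0, 26.0], 0.67), ([223.0, 202.0, 18.0, 24.0], 0.59)]
mouth [([253.0, 237.0, 60.0, 71.0], 0.17)]
clamp [([255.0, 240.0, 56.0, 67.0], 0.83)]
receiver [([199.0, 150.0, 63.0, 17.0], 0.73), ([251.0, 238.0, 61.0, 72.0], 0.3)]
voltmeter [([330.0, 261.0, 40.0, 40.0], 0.87)]
lug [([305.0, 245.0, 10.0, 14.0], 0.57)]
top [0.34655449 0.07417964 1.10616404] [-0.19 -0.02  0.98] 406.37458812705614
cap [([243.0, 218.0, 25.0, 25.0], 0.88), ([196.0, 214.0, 30.0, 31.0], 0.85), ([242.0, 257.0, 22.0, 23.0], 0.82), ([231.0, 167.0, 30.0, 37.0], 0.64)]
cap_bar [([242.0, 257.0, 22.0, 22.0], 0.84), ([234.0, 167.0, 32.0, 33.0], 0.64), ([242.0, 221.0, 24.0, 20.0], 0.59), ([197.0, 216.0, 29.0, 29.0], 0.58)]
cap_mid [([232.0, 168.0, 32.0, 31.0], 0.98), ([244.0, 220.0, 24.0, 20.0], 0.85), ([197.0, 214.0, 28.0, 29.0], 0.74), ([242.0, 256.0, 19.0, 23.0], 0.59)]
mouth [([316.0, 166.0, 65.0, 55.0], 0.61)]
clamp [([319.0, 165.0, 60.0, 54.0], 0.66)]
receiver [([132.0, 185.0, 32.0, 80.0], 0.81), ([242.0, 220.0, 26.0, 22.0], 0.31)]
voltmeter [([339.0, 120.0, 36.0, 34.0], 0.75)]
lug []
```

```bash
python3 - <<'E'
import cv2,numpy as np
a=cv2.imread('pics/side.png')[130:320,170:390];b=cv2.imread('pics/top.png')[110:290,120:400]
a=cv2.resize(a,None,fx=2,fy=2,interpolation=2);b=cv2.resize(b,None,fx=2,fy=2,interpolation=2)
o=np.zeros((400,800,3),np.uint8);b=b[:,:360] if 0 else b
a=cv2.resize(a,(340,294));b=cv2.resize(b,(460,296))
o=np.zeros((296,800,3),np.uint8);o[:294,:340]=a;o[:,340:]=b
cv2.imwrite('pics/both.png',o)
E
```

```text
(no output)
```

View pics/both.png

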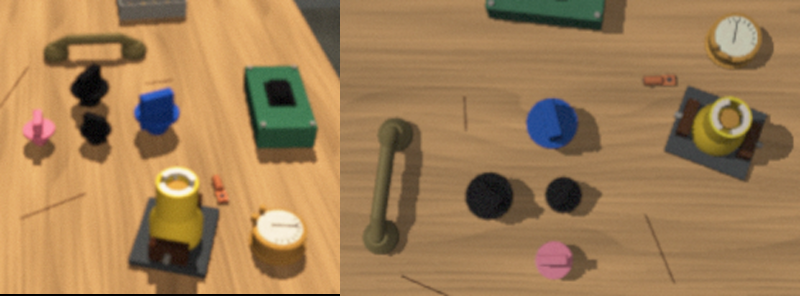

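The side and top views show two black caps, one blue and one pink. The target is the smaller black one, at top (255,230) and side (235,212). The mouth is the yellow ring near top (357,181).

```bash
python3 - <<'E'
from h import *
S=bot.grab_frame("side");T=bot.grab_frame("top");s=cam(S);t=cam(T)
print('cap',tri([ray(s,(235,212)),ray(t,(255.5,230))]), atz(t,(255.5,230),.03))
print('big',tri([ray(s,(227,185)),ray(t,(211,229.5))]))
# mouth: white/yellow ring ; both.png ring centre: side(177,181) scale 340/220, top (733,117) 460/280
print('mouth',tri([ray(s,(170+177/1.545,130+181/1.547)),ray(t,(120+(733-340)/1.643,110+117/1.644))]))
st=bot.get_state();print(st['t'],st['eef_pos'],R.from_quat(st['orientation']).as_matrix().round(3),st['gripper_width'])
p=bot.grab_frame("wrist");print(np.round(p['hand_eye'],3),p['fx'],bot.tcp_to_grasp)
E
```

```text
cap (array([0.4642701 , 0.10804352, 0.03131561]), [np.float64(0.008480104910054619), np.float64(0.008480104910054872)]) [0.45589722 0.10751891 0.03      ]
big (array([0.45474649, 0.22384394, 0.04475479]), [np.float64(0.00133529195607769), np.float64(0.0013352919560776113)])
mouth (array([ 0.57235007, -0.14671758,  0.12840912]), [np.float64(0.0014834899578231348), np.float64(0.0014834899578228188)])
1.0 [0.16406171 0.4986891  0.23870316] [[-0.95   0.312 -0.   ]
 [ 0.312  0.95  -0.   ]
 [ 0.    -0.    -1.   ]] 0.0885085413196913
[[-0.001  0.96   0.28   0.071]
 [ 1.     0.001 -0.001 -0.001]
 [-0.001  0.28  -0.96  -0.145]
 [ 0.     0.     0.     1.   ]] 305.00230766638424 -0.0187
```

Emit:
play_rows([
  [-0.72, -0.5, 0, 0, 0, 0],
  [-0.72, -0.5, 0, 0, 0, 0],
  [-0.72, -0.5, 0, 0, 0, 0],
  [-0.72, -0.5, 0, 0, 0, 0],
  [-0.72, -0.5, 0, 0, 0, 0],
  [-0.72, -0.5, 0, 0, 0, 0],
  [-0.72, -0.5, 0, 0, 0, 0],
], grip=-1)

```text
t: 1.63
eef_pos: [0.3125, 0.3013, 0.2389]
orientation: [0.158, 0.987, 0.0, 0.0]
ft_force: [0.6, -0.3, -0.1]
gripper_width: 0.0885
grip_force: 0.0
```

Emit:
play_rows([
  [-0.72, -0.5, 0, 0, 0, 0],
  [-0.72, -0.5, 0, 0, 0, 0],
  [-0.72, -0.5, 0, 0, 0, 0],
  [-0.72, -0.5, 0, 0, 0, 0],
  [-0.72, -0.5, 0, 0, 0, 0],
  [-0.72, -0.5, 0, 0, 0, 0],
  [-0.72, -0.5, 0, 0, 0, 0],
  [0, 0, 0, 0, 0, 0],
])

```text
t: 2.3
eef_pos: [0.4622, 0.1027, 0.2385]
orientation: [0.16, 0.987, -0.0, 0.0]
ft_force: [0.5, 0.7, -0.4]
gripper_width: 0.0876
grip_force: 0.0
```

```bash
cat > w.py <<'E'
from h import *
import sys,pickle
def shot(name):
    st=bot.get_state();p=bot.grab_frame("wrist");c=cam(p,st)
    cv2.imwrite(f'pics/{name}.png',p['color'][:,:,::-1]);pickle.dump((c,p['color'],st),open(f'pics/{name}.pkl','wb'))
    return st,p,c
E
python3 - <<'E'
from w import *
st,p,c=shot('w1');print(st['t'],st['eef_pos'],st['ft_force'])
for n in("cap","cap_bar"):print([(np.round(x['bbox']),round(x['conf'],2)) for x in bot.look_for(p,n)])
E
```

```text
2.3 [0.46220231 0.10273615 0.23845343] [ 0.50759119  0.71739857 -0.418068  ]
[(array([276., 212.,  65.,  73.]), 0.94), (array([328.,  91.,  76.,  72.]), 0.75), (array([239., 133.,  48.,  52.]), 0.68), (array([216.,  41.,  55.,  57.]), 0.68)]
[(array([218.,  36.,  52.,  62.]), 0.93), (array([326.,  89.,  78.,  74.]), 0.92), (array([239., 138.,  51.,  51.]), 0.8), (array([ 79., 246.,  92.,  81.]), 0.62), (array([274., 216.,  66.,  66.]), 0.58)]
```

View pics/w1.png

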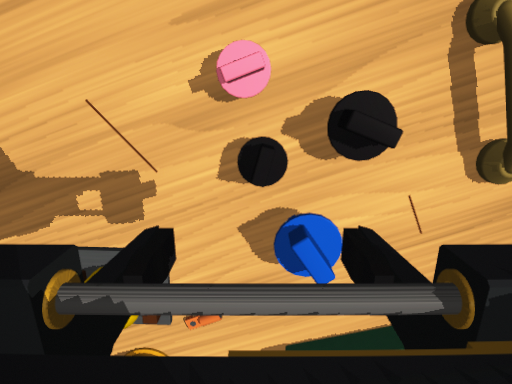

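The wrist view shows the small black cap at about (263,161) and the big black one at (363,125). The blue cap is at (308,245), between the fingertips.

```bash
python3 - <<'E'
from w import *
c,im,st=pickle.load(open('pics/w1.pkl','rb'))
for n,uv in dict(small=(262.5,161),blue=(308,245),big=(363,125),pink=(243,69)).items(): print(n,atz(c,uv,.031))
t=cam(bot.grab_frame("top"));s=cam(bot.grab_frame("side"))
P=atz(c,(262.5,161),.031);print(proj(t,P),proj(s,P))
print(tri([ray(c,(262.5,161)),ray(t,(255.5,230)),]),tri([ray(c,(262.5,161)),ray(s,(234,212)),]))
B=atz(c,(308,245),.031);print(proj(t,B),proj(s,B))
cr=im[125:195,225:300];g=cr[:,:,::-1].astype(float);g=np.clip(g*4,0,255).astype(np.uint8)
cv2.imwrite('pics/w1c.png',cv2.resize(g,None,fx=7,fy=7,interpolation=2))
E
```

```text
small [0.46022634 0.10819672 0.031     ]
blue [0.5815795  0.12915364 0.031     ]
big [0.45698528 0.2297152  0.031     ]
pink [0.35752672 0.11989565 0.031     ]
[[255.2726081  228.32485027]] [[230.63524084 212.74641603]]
(array([0.45454521, 0.10803887, 0.0549002 ]), [np.float64(0.0017406862369070317), np.float64(0.0017406862369068977)]) (array([0.46514005, 0.10877439, 0.03093801]), [np.float64(0.0048577342080534025), np.float64(0.004857734208053272)])
[[248.61359654 183.47538642]] [[272.26696232 204.9023126 ]]
```

View pics/w1c.png

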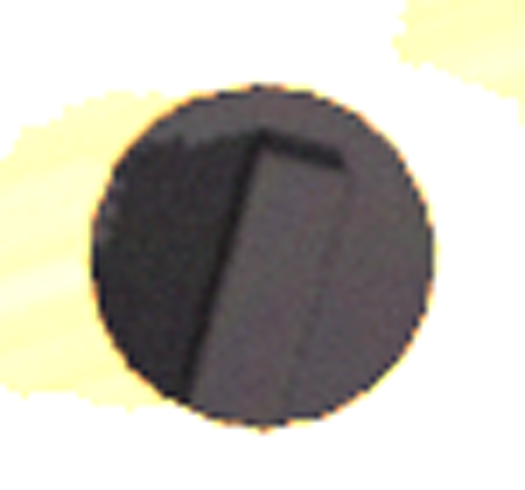

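The crop shows the small black cap's flange circle at (262.6,161.9). The bar runs from about (268,147) at the top end to (259,183) at the bottom end.

```bash
python3 - <<'E'
from w import *
c,im,st=pickle.load(open('pics/w1.pkl','rb'))
q=lambda x,y:(225+x/7-.43,125+y/7-.43)
print('flange',atz(c,q(263,258),.031),[np.linalg.norm(atz(c,q(*a),.031)-atz(c,q(*b),.031)) for a,b in [((92,258),(435,258)),((263,86),(263,430))]])
L=[atz(c,q(*a),.059) for a in [(262,145),(195,395),(345,172),(290,400)]]
for l in L:print(l)
for a,b in((0,1),(2,3)):
    v=L[b]-L[a];print('dir',np.arctan2(v[1],v[0]))
print('thick',np.linalg.norm(L[2]-L[0]))
Rm=R.from_quat(st['orientation']).as_matrix();print('toolx',np.arctan2(Rm[1,0],Rm[0,0]),'tooly',np.arctan2(Rm[1,1],Rm[0,1]))
E
```

```text
flange [0.46057523 0.10763877 0.031     ] [np.float64(0.05745667812332136), np.float64(0.05850381667342682)]
[0.43869693 0.11432252 0.059     ]
[0.47262088 0.09202    0.059     ]
[0.4466215  0.12503075 0.059     ]
[0.47812936 0.10591338 0.059     ]
dir -0.5815786840559087
dir -0.5453673105104563
thick 0.013321589101474653
toolx 2.8193025999868953 tooly 1.2485054124214616
```

Emit:
play_rows([
  [0.08, 0.1, 0, 0, 0, 0],
  [0, 0, 0.9, 0, 0, 0.8],
  [0, 0, 0.9, 0, 0, 0.8],
  [0, 0, 0.9, 0, 0, 0.8],
  [0, 0, 0, 0, 0, 0],
], grip=-1)

```text
t: 2.97
eef_pos: [0.4542, 0.1125, 0.1258]
orientation: [0.276, 0.961, -0.001, -0.005]
ft_force: [-0.4, -0.5, -0.2]
gripper_width: 0.088
grip_force: 0.0
```

```bash
python3 - <<'E'
from w import *
st,p,c=shot('w2');print(st['t'],st['eef_pos'],R.from_quat(st['orientation']).as_rotvec())
for n in("cap","cap_bar"):print([(np.round(x['bbox']),round(x['conf'],2)) for x in bot.look_for(p,n)])
g=np.clip(p['color'][:,:,::-1].astype(float)*3.5,0,255).astype(np.uint8)[80:300,120:400]
cv2.imwrite('pics/w2c.png',cv2.resize(g,None,fx=2.5,fy=2.5,interpolation=2))
E
```

```text
2.9667 [0.45422516 0.11249076 0.12579925] [-0.86453416 -3.01021118  0.00409036]
[(array([224., 164.,  69.,  76.]), 0.87), (array([306., 256.,  94.,  92.]), 0.78), (array([161.,  40.,  81.,  84.]), 0.77), (array([338.,  65., 120., 108.]), 0.74)]
[(array([308., 262.,  91.,  89.]), 0.87), (array([165.,  41.,  74.,  83.]), 0.8), (array([226., 166.,  70.,  74.]), 0.79), (array([337.,  67., 124., 105.]), 0.78)]
```

View pics/w2c.png

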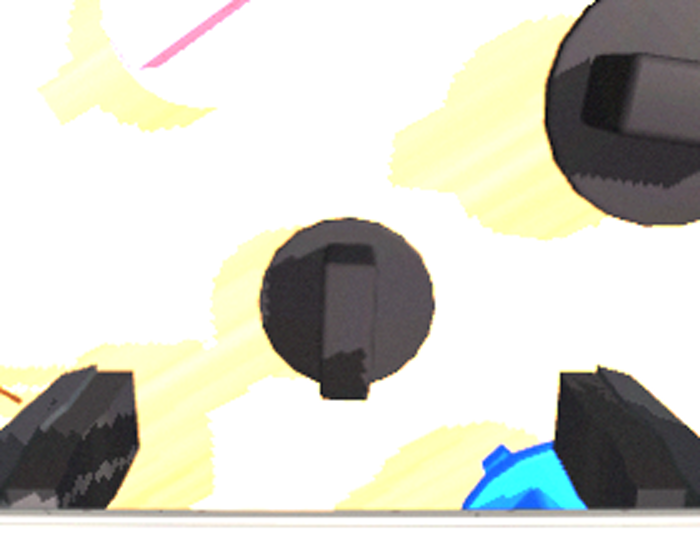

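```bash
python3 - <<'E'
from w import *
c1,_,_=pickle.load(open('pics/w1.pkl','rb'));c2,im,st=pickle.load(open('pics/w2.pkl','rb'))
q1=lambda x,y:(225+x/7-.43,125+y/7-.43)
q=lambda x,y:(120+x/2.5-.3,80+y/2.5-.3)
print(tri([ray(c1,q1(263,258)),ray(c2,q(347,301))]))
print('fl',atz(c2,q(347,301),.031))
L=[atz(c2,q(*a),.059) for a in [(325,265),(320,397),(377,265),(368,397)]]
for l in L:print(l)
for a,b in((0,1),(2,3)):
    v=L[a]-L[b];print('dir',np.arctan2(v[1],v[0]),np.linalg.norm(v))
print('thick',np.linalg.norm(L[2]-L[0]),'centre',np.mean(L,0))
Rm=R.from_quat(st['orientation']).as_matrix();print('toolx',np.arctan2(Rm[1,0],Rm[0,0]))
P=np.mean(L,0)-np.array(st['eef_pos']);print(Rm.T@P,Rm)
st=bot.get_state();print(st['eef_pos'],R.from_quat(st['orientation']).as_matrix().round(3))
E
```

```text
(array([0.46202564, 0.10711783, 0.02242735]), [np.float64(0.00019683952164236524), np.float64(0.00019683952164233063)])
fl [0.45955027 0.10848561 0.031     ]
[0.4394246  0.11368908 0.059     ]
[0.47357965 0.09011254 0.059     ]
[0.44737934 0.12640521 0.059     ]
[0.4812938  0.10246589 0.059     ]
dir 2.5374199921136706 0.041502054046113464
dir 2.526935686169925 0.0415124329554727
thick 0.014999254779943419 centre [0.46041935 0.10816818 0.059     ]
toolx 2.582224038718346
[-8.11766872e-03 -3.07629836e-05  6.67330080e-02] [[-8.47559029e-01  5.30606241e-01 -1.00354139e-02]
 [ 5.30631554e-01  8.47602576e-01  1.64587936e-04]
 [ 8.59337409e-03 -5.18560931e-03 -9.99949630e-01]]
[0.458471   0.11210284 0.13255868] [[-0.85   0.527  0.002]
 [ 0.527  0.85   0.   ]
 [-0.002  0.001 -1.   ]]
```

```bash
python3 - <<'E'
from w import *
c1,_,_=pickle.load(open('pics/w1.pkl','rb'))
st,p,c=shot('w3')
g=p['color'].max(2);m=(g<50).astype(np.uint8)
n,lab,stt,cen=cv2.connectedComponentsWithStats(m)
for i in range(1,n):
    if stt[i,4]>1500 and abs(cen[i][0]-258)<40: print(stt[i],cen[i])
# bar edges: use Canny on brightened crop
x,y,w,h=[int(v) for v in min([s for s in stt[1:] if s[4]>1500],key=lambda s:abs(s[0]+s[2]/2-258)+abs(s[1]+s[3]/2-200))[:4]]
uv=(x+w/2-.5,y+w/2-.5);print(uv,w,h)
print(atz(c,uv,.031),tri([ray(c1,(262.2,161.4)),ray(c,uv)]),st['eef_pos'])
ot=(uv[0],y+h-1.)
print('bar outer end',atz(c,ot,.059))
cr=np.clip(p['color'][y:y+h,x:x+w,::-1].astype(float)*4,0,255).astype(np.uint8)
l=cv2.createLineSegmentDetector().detect(cv2.cvtColor(cr,cv2.COLOR_BGR2GRAY))[0][:,0]
for a in l:
    if np.hypot(a[2]-a[0],a[3]-a[1])>12:
        A=atz(c,a[:2]+[x,y],.059);B=atz(c,a[2:]+[x,y],.059);d=A-B;print(a.round(),np.arctan2(d[1],d[0])%np.pi)
E
```

```text
[ 221  160   69   71 3630] [255.19559229 193.46115702]
(255.0, 194.0) 69 71
[0.46071305 0.10728766 0.031     ] (array([0.45992653, 0.10784828, 0.03419462]), [np.float64(4.1347388168188994e-05), np.float64(4.13473881682347e-05)]) [0.458471   0.11210284 0.13255868]
bar outer end [0.47832249 0.09653232 0.059     ]
[23. 65.  5. 52.] 0.37966516267139594
[ 1. 43.  2. 28.] 2.5420426093742376
[ 1. 27.  4. 16.] 2.30337527401758
[ 6. 11. 25. -1.] 1.5562482858308844
[62. 54. 43. 65.] 1.5762533846615192
[68. 41. 61. 54.] 2.122390054564125
[56.  6. 68. 24.] 0.01941688972019051
[39. -1. 56.  6.] 0.6258154550186492
[14. 16. 28.  9.] 1.4677129496807781
[29.  9. 43. 10.] 0.9839062784577259
[26. 18. 25. 58.] 2.5457507792109726
[44. 17. 28. 17.] 0.9614830648207287
```

Emit:
play_rows([
  [-0.1, -0.07, 0, 0, 0, 0.4],
  [0, 0, 0.7, 0, 0, 0],
  [0, 0, 0.7, 0, 0, 0],
  [0, 0, 0.7, 0, 0, 0],
  [0, 0, 0.3, 0, 0, 0],
  [0, 0, 0, 0, 0, 0],
  [0, 0, 0, 0, 0, 0],
])

```text
t: 3.75
eef_pos: [0.4608, 0.1072, 0.0362]
orientation: [0.294, 0.956, 0.0, 0.001]
ft_force: [1.2, -0.1, -0.6]
gripper_width: 0.0882
grip_force: 0.0
```

Emit:
play_rows([
  [0, 0, 0, 0, 0, 0],
  [0, 0, 0, 0, 0, 0],
  [0, 0, 0, 0, 0, 0],
  [0, 0, 0, 0, 0, 0],
  [0, 0, 0, 0, 0, 0],
  [0, 0, 0, 0, 0, 0],
  [0, 0, 0, 0, 0, 0],
], grip=1)

```text
t: 4.33
eef_pos: [0.4597, 0.107, 0.0348]
orientation: [0.294, 0.956, 0.0, 0.0]
ft_force: [0.6, -0.0, 0.2]
gripper_width: 0.0437
grip_force: 0.0
```

Emit:
play_rows([
  [0, 0, 0, 0, 0, 0],
  [0, 0, 0, 0, 0, 0],
  [0, 0, 0, 0, 0, 0],
  [0, 0, 0, 0, 0, 0],
  [0, 0, 0, 0, 0, 0],
  [0, 0, 0, 0, 0, 0],
  [0, 0, 0, 0, 0, 0],
  [0, 0, 0, 0, 0, 0],
])

```text
t: 5.0
eef_pos: [0.4596, 0.107, 0.0347]
orientation: [0.294, 0.956, -0.0, -0.0]
ft_force: [-0.7, -0.3, -0.7]
gripper_width: 0.0156
grip_force: 29.9
```

Emit:
play_rows([
  [0, 0, -0.5, 0, 0, 0],
  [0, 0, -0.9, 0, 0, 0],
  [0, 0, -0.9, 0, 0, 0],
  [0, 0, -0.9, 0, 0, 0],
  [0, 0, -0.9, 0, 0, 0],
  [0, 0, -0.9, 0, 0, 0],
  [0, 0, -0.4, 0, 0, 0],
])

```text
t: 5.58
eef_pos: [0.4605, 0.1071, 0.2552]
orientation: [0.294, 0.956, 0.001, 0.003]
ft_force: [-0.2, 0.2, -0.9]
gripper_width: 0.016
grip_force: 29.9
```

Emit:
play_rows([
  [-0.74, -0.37, 0, 0, 0, 0],
  [-0.74, -0.37, 0, 0, 0, 0],
  [-0.74, -0.37, 0, 0, 0, 0],
  [-0.74, -0.37, 0, 0, 0, 0],
  [-0.74, -0.37, 0, 0, 0, 0],
  [-0.74, -0.37, 0, 0, 0, 0],
  [-0.74, -0.37, 0, 0, 0, 0],
])

```text
t: 6.17
eef_pos: [0.5731, -0.0968, 0.2505]
orientation: [0.295, 0.956, 0.0, -0.0]
ft_force: [0.5, 0.5, 0.0]
gripper_width: 0.0155
grip_force: 29.9
```

Emit:
play_rows([
  [-0.74, -0.37, 0, 0, 0, 0],
  [-0.74, -0.37, 0, 0, 0, 0],
  [-0.74, -0.37, 0, 0, 0, 0],
  [0, 0, 0, 0, 0, 0],
  [0, 0, 0, 0, 0, 0],
  [0, 0, 0, 0, 0, 0],
  [0, 0, 0, 0, 0, 0],
])

```text
t: 6.75
eef_pos: [0.6208, -0.1808, 0.2511]
orientation: [0.294, 0.956, 0.0, 0.0]
ft_force: [-0.3, 1.1, -1.1]
gripper_width: 0.0161
grip_force: 29.9
```

```bash
python3 - <<'E'
from w import *
st,p,c=shot('m1');print(st['t'],st['eef_pos'],st['qvel'].round(3) if hasattr(st['qvel'],'round') else st['qvel'],st['joints'])
for n in("mouth","clamp"):print([(np.round(x['bbox']),round(x['conf'],2)) for x in bot.look_for(p,n)])
print(proj(c,[.572,-.147,.125]))
cv2.imwrite('pics/m1v.png',cv2.resize(p['color'][:,:,::-1],(800,600),interpolation=2))
E
```

```text
6.75 [ 0.62083828 -0.18076068  0.25105406] [ 0.003 -0.007 -0.001 -0.    -0.002 -0.   ] [-4.64213695e-01  5.85440716e-01  1.05910126e+00  1.21914147e-04
  1.49705132e+00 -1.43833278e+00]
[(array([194.,  47., 133., 122.]), 0.56)]
[(array([195.,  46., 134., 128.]), 0.72)]
[[258.98409617 115.40123265]]
```

View pics/m1v.png

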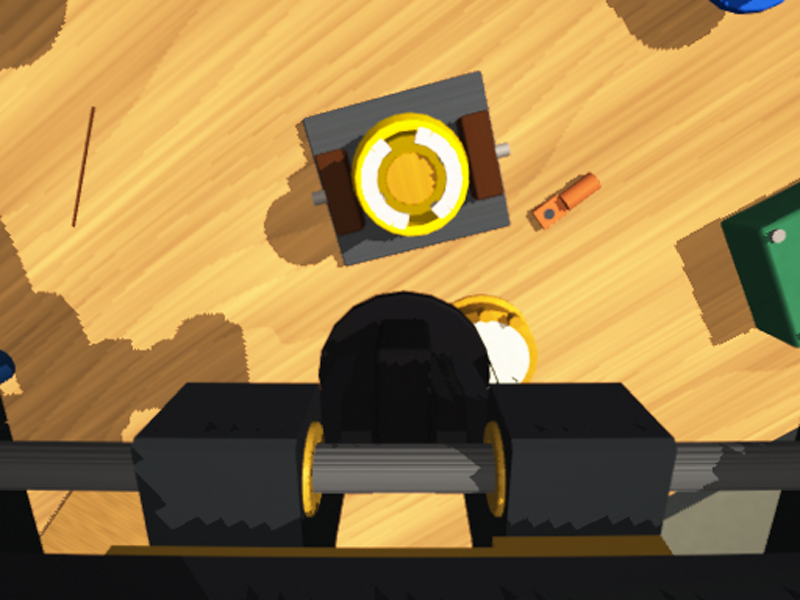

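The view shows the rim centre near 800-px (412,174). The white lip has two gaps: one near (400,135) at the top and one near (424,216) at the bottom. The clamp base edges are visible as well.

Emit:
play_rows([
  [-0.5, 0.8, 0, 0, 0, 0],
  [0, 0.7, 0, 0, 0, 0],
  [0, 0, 0, 0, 0, 0],
  [0, 0, 0, 0, 0, 0],
  [0, 0, 0, 0, 0, 0],
  [0, 0, 0, 0, 0, 0],
])

```text
t: 7.4
eef_pos: [0.6709, -0.1441, 0.2511]
orientation: [0.295, 0.956, -0.0, 0.0]
ft_force: [-0.1, -0.8, -0.9]
gripper_width: 0.016
grip_force: 29.9
```

```bash
cat > rim.py <<'E'
from w import *
st,p,c=shot('m2');print(st['t'],st['eef_pos'])
rs=[]
for n in('m1','m2'):
    c,im,st=pickle.load(open(f'pics/{n}.pkl','rb'))
    u0=proj(c,[.572,-.147,.125])[0]
    hsv=cv2.cvtColor(im,cv2.COLOR_RGB2HSV)
    y=((hsv[...,0]>24)&(hsv[...,0]<34)&(hsv[...,1]>200)&(hsv[...,2]>190)).astype(np.uint8)
    w=((hsv[...,1]<60)&(hsv[...,2]>190)).astype(np.uint8)
    Y,X=np.mgrid[:384,:512];near=np.hypot(X-u0[0],Y-u0[1])<50
    y&=near;w&=near
    k,lab,s,_=cv2.connectedComponentsWithStats(y|w)
    i=1+np.argmax(s[1:,4]);m=(lab==i).astype(np.uint8)
    ct=max(cv2.findContours(m,0,1)[0],key=cv2.contourArea)
    e=cv2.fitEllipse(cv2.convexHull(ct));rs.append(ray(c,e[0]))
    print(n,'rim ell',e,'predicted',u0,atz(c,e[0],.125))
    C=atz(c,e[0],.125)
    v,u=np.nonzero(w);D=np.array([atz(c,(a,b),.125) for a,b in zip(u,v)])-C
    r=np.hypot(D[:,0],D[:,1]);th=np.degrees(np.arctan2(D[:,1],D[:,0]))%360
    print('white r',np.percentile(r,[2,50,98]))
    h=np.histogram(th,bins=120,range=(0,360))[0]
    print(h)
    C2=D.mean(0);print('white centroid off',C2)
print(tri(rs))
E
python3 rim.py
```

```text
7.4 [ 0.67089575 -0.14407619  0.25111916]
m1 rim ell ((263.60382080078125, 111.78711700439453), (72.01384735107422, 77.75682830810547), 6.354755401611328) predicted [258.98409617 115.40123265] [ 0.5717264  -0.14199509  0.125     ]
white r [0.01816428 0.02374471 0.02897463]
[14 15 14 16 13 13 14 14 14 16 12 15 13 15 13 14 15 16 10 16 13 14 15 12
 14 14 14 14 14 15 12 15 11 13 16 13 13 13 14 14  9 14 14 14 13 13 10  0
  0  0  0  0  0  0  0  0  0  0  0  0  0  0 12 14 14 12 15 12 12 16 12 13
 14 16 13 14 15 13 17 12 14 14 13 16 14 15 16 14 15 17 16 15 15 14 17 15
 16 14 15 15 13 13 15 15 14 15  6  0  0  0  0  0  0  0  0  0  0  0  0  7]
white centroid off [ 1.34347447e-03 -1.31010129e-03 -8.63314949e-20]
m2 rim ell ((199.01602172851562, 87.52864074707031), (78.19537353515625, 83.25335693359375), 92.99691772460938) predicted [189.94547511  90.49524926] [ 0.57445443 -0.1391931   0.125     ]
white r [0.01630956 0.02372038 0.03139002]
[14 13 13 11 12 12 14 13 14 13 11 13 13 10 13 12 13  9 17 10 12 12 14 12
 11 12 12 12 14 12 11 14 13 10 14 12 14 13 12 13 14 12 12 14 14 13 18 11
 14 10  3  0  0  0  0  0  0  0  0  0  0  0  4  8 17 17 16 17 14 15 20 18
 18 19 18 20 17 17 20 17 18 18 18 19 19 18 17 21 21 21 24 20 17 18 18 16
 18 17 16 16 16 16 17 14  9  0  0  0  0  0  0  0  0  0  0  0  1  8 14 13]
white centroid off [-1.38281802e-03 -4.70835473e-03  3.95378570e-20]
(array([ 0.5722015 , -0.14176542,  0.10711133]), [np.float64(0.00034174232846172225), np.float64(0.000341742328461864)])
```

```bash
cat > rim2.py <<'E'
from w import *
from scipy.optimize import least_squares
P=[];cams=[]
for n in('m1','m2'):
    c,im,st=pickle.load(open(f'pics/{n}.pkl','rb'));cams.append(c)
    u0=proj(c,[.573,-.1435,.125])[0]
    hsv=cv2.cvtColor(im,cv2.COLOR_RGB2HSV)
    w=((hsv[...,1]<60)&(hsv[...,2]>190)).astype(np.uint8)
    Y,X=np.mgrid[:384,:512];w&=(np.hypot(X-u0[0],Y-u0[1])<45)
    hull=cv2.convexHull(np.argwhere(w)[:,::-1].astype(np.int32))[:,0]
    # keep outer-arc points on white pixels (dense): contour pts close to hull
    cts=np.vstack([k[:,0] for k in cv2.findContours(w,0,1)[0] if len(k)>15])
    d=np.array([cv2.pointPolygonTest(hull.reshape(-1,1,2),(float(a),float(b)),True) for a,b in cts])
    P.append((cts[d<1.2].astype(float),w))
def circ(c,pts,z):
    D=np.array([atz(c,q,z)[:2] for q in pts])
    f=least_squares(lambda x:np.hypot(*(D-x[:2]).T)-x[2],[.573,-.1435,.029],loss='soft_l1',f_scale=.0005);return f.x,np.abs(f.fun).mean()
for z in(.115,.12,.125,.13):
    print(z,[ (a.round(4),round(b*1e3,2)) for a,b in [circ(c,p[0],z) for c,p in zip(cams,P)]])
for c,(q,w) in zip(cams,P):
    C,_=circ(c,q,.125)
    v,u=np.nonzero(w);D=np.array([atz(c,(a,b),.125)[:2] for a,b in zip(u,v)])-C[:2]
    r=np.hypot(*D.T);th=np.arctan2(D[:,1],D[:,0]);print('r',np.percentile(r,[1,99]))
    for lo,hi in((.0205,.0235),(.0235,.028)):
        t=np.sort(th[(r>lo)&(r<hi)]);t=np.append(t,t[0]+2*np.pi);g=np.diff(t);i=np.sort(np.argsort(g)[-2:])
        mid=t[i]+g[i]/2;print('gaps mid',mid,'width',g[i],'line',(mid[0]+mid[1]-np.pi)/2, 'fold')
E
python3 rim2.py
```

```text
0.115 [(array([ 0.5739, -0.1437,  0.0283]), np.float64(0.25)), (array([ 0.5722, -0.145 ,  0.0284]), np.float64(0.25))]
0.12 [(array([ 0.5737, -0.1437,  0.0278]), np.float64(0.25)), (array([ 0.5729, -0.1443,  0.0279]), np.float64(0.25))]
0.125 [(array([ 0.5735, -0.1436,  0.0273]), np.float64(0.24)), (array([ 0.5736, -0.1436,  0.0274]), np.float64(0.24))]
0.13 [(array([ 0.5732, -0.1436,  0.0268]), np.float64(0.24)), (array([ 0.5743, -0.1429,  0.0269]), np.float64(0.24))]
r [0.01930168 0.02759099]
gaps mid [-0.32285134  2.80717653] width [0.72127467 0.72769804] line -0.3286337317675956 fold
gaps mid [-0.32391911  2.81738273] width [0.7736511  0.74079423] line -0.3240645193076257 fold
r [0.01861167 0.02776638]
gaps mid [-0.28841555  2.75494177] width [0.67283587 0.65945121] line -0.3375332132122322 fold
gaps mid [-0.29888207  2.79631013] width [0.73175094 0.73796818] line -0.3220822966045347 fold
```

Emit:
play_rows([
  [0, 0, 0, 0, 0, -0.9],
  [0, 0, 0, 0, 0, -0.9],
  [0, 0, 0, 0, 0, -0.9],
  [0.8, -0.26, 0, 0, 0, 0],
  [0.8, -0.26, 0, 0, 0, 0],
  [0.71, -0.245, 0, 0, 0, 0],
  [0, 0, 0.8, 0, 0, 0],
  [0, 0, 0.8, 0, 0, 0],
])

```text
t: 8.12
eef_pos: [0.5734, -0.1437, 0.1888]
orientation: [0.164, 0.986, -0.001, 0.003]
ft_force: [0.2, -0.5, -1.9]
gripper_width: 0.0158
grip_force: 29.9
```

Emit:
play_rows([
  [0, 0, 0, 0, 0, 0],
  [0, 0, 0, 0, 0, 0],
  [0, 0, 0, 0, 0, 0],
])

```text
t: 8.37
eef_pos: [0.5747, -0.1433, 0.1887]
orientation: [0.163, 0.987, -0.0, 0.001]
ft_force: [0.3, 0.1, -0.5]
gripper_width: 0.0159
grip_force: 29.9
```

```bash
cat > s.py <<'E'
from w import *
st=bot.get_state();Rm=R.from_quat(st['orientation']).as_matrix()
print(st['t'],np.round(st['eef_pos'],4),'yaw',np.arctan2(Rm[1,0],Rm[0,0]),'z',Rm[:,2].round(4),'F',np.round(st['ft_force'],2),'T',np.round(st['ft_torque'],2),'j',np.round(st['joints'],2))
d=np.array([.5735,-.1436,0])-st['eef_pos'];print('to mouth in units',((Rm.T@d)[:2]/.04).round(3),'underside rel rim mm',(st['eef_pos'][2]-.0347-.125)*1e3)
E
python3 s.py; python3 -c "
from w import *
p=bot.grab_frame('side');cv2.imwrite('pics/s2.png',cv2.resize(p['color'][160:330,200:400,::-1],None,fx=3.5,fy=3.5,interpolation=2))"
```

```text
8.3667 [ 0.5747 -0.1433  0.1887] yaw 2.813478744388367 z [ 0.0022 -0.0011 -1.    ] F [ 0.25  0.1  -0.51] T [-0.04 -0.02 -0.  ] j [-0.44  0.5   1.36 -0.    1.28 -1.68]
to mouth in units [ 0.037 -0.014] underside rel rim mm 28.957698039640935
```

View pics/s2.png

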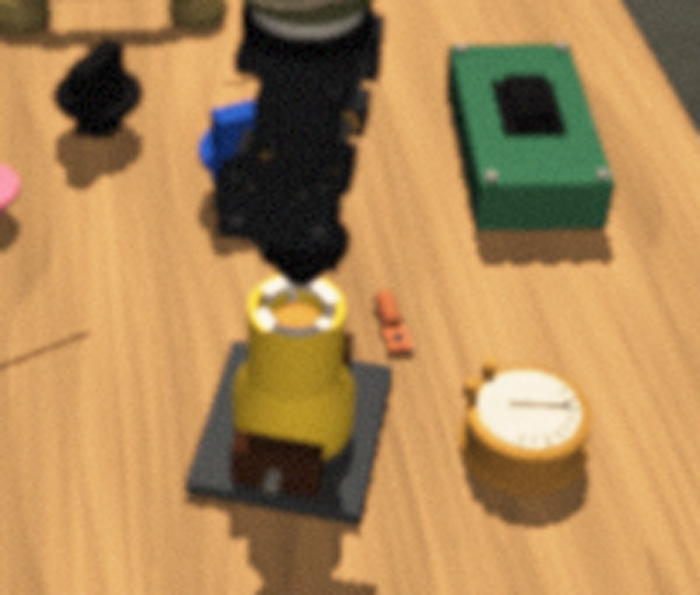

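The side view shows the held cap upright directly over the flashlight mouth at about (300,290).

Emit:
play_rows([
  [0.035, -0.015, 0, 0, 0, 0.0],
  [0, 0, 0.4, 0, 0, 0],
  [0, 0, 0.35, 0, 0, 0],
  [0, 0, 0.1, 0, 0, 0],
  [0, 0, 0, 0, 0, 0],
  [0, 0, 0, 0, 0, 0],
])

```text
t: 8.92
eef_pos: [0.5729, -0.1431, 0.1538]
orientation: [0.163, 0.987, -0.0, 0.001]
ft_force: [-0.3, 1.2, -0.4]
gripper_width: 0.0158
grip_force: 29.9
```

```bash
python3 s.py
```

```text
8.9167 [ 0.5729 -0.1431  0.1538] yaw 2.813879642661618 z [ 1.2e-03 -6.0e-04 -1.0e+00] F [-0.35  1.21 -0.41] T [0.06 0.04 0.02] j [-0.44  0.53  1.41 -0.    1.2  -1.69]
to mouth in units [-0.013 -0.008] underside rel rim mm -5.93389128654756
```

Emit:
play_rows([
  [-0.01, 0, 0.05, 0, 0, 0],
  [0, 0, 0.05, 0, 0, 0],
  [0, 0, 0, 0, 0, 0],
  [0, 0, 0, 0, 0, 0],
])

```text
t: 9.25
eef_pos: [0.5733, -0.1432, 0.1494]
orientation: [0.163, 0.987, -0.0, 0.001]
ft_force: [1.0, 0.0, 2.7]
gripper_width: 0.0157
grip_force: 29.9
```

Emit:
play_rows([
  [0, 0, 0.05, 0, 0, 0],
  [0, 0, 0, 0, 0, 0],
  [0, 0, 0, 0, 0, 0],
])

```text
t: 9.5
eef_pos: [0.5732, -0.1432, 0.1471]
orientation: [0.163, 0.987, -0.0, 0.001]
ft_force: [1.5, -0.4, 4.1]
gripper_width: 0.0157
grip_force: 29.9
```

Emit:
play_rows([
  [0, 0, 0.05, 0, 0, 0],
  [0, 0, 0.05, 0, 0, 0],
  [0, 0, 0, 0, 0, 0],
])

```text
t: 9.75
eef_pos: [0.5732, -0.1432, 0.1427]
orientation: [0.163, 0.987, -0.0, 0.0]
ft_force: [3.3, -1.3, 5.0]
gripper_width: 0.0158
grip_force: 29.9
```

Emit:
play_rows([
  [0, 0, 0.05, 0, 0, 0],
  [0, 0, 0.05, 0, 0, 0],
  [0, 0, 0.05, 0, 0, 0],
  [0, 0, 0, 0, 0, 0],
  [0, 0, 0, 0, 0, 0],
])

```text
t: 10.17
eef_pos: [0.5733, -0.1432, 0.1374]
orientation: [0.163, 0.987, -0.0, 0.001]
ft_force: [1.1, -0.7, 8.6]
gripper_width: 0.0157
grip_force: 29.9
```

```bash
python3 s.py
```

```text
10.1667 [ 0.5733 -0.1432  0.1374] yaw 2.8138004046495873 z [ 1.3e-03 -6.0e-04 -1.0e+00] F [ 1.15 -0.67  8.59] T [-0.06 -0.31 -0.02] j [-0.44  0.55  1.42  0.    1.17 -1.69]
to mouth in units [-0.003 -0.008] underside rel rim mm -22.335160293572827
```

Emit:
play_rows([
  [0, 0, 0.02, 0, 0, 0],
  [0, 0, 0, 0, 0, 0.4],
  [0, 0, 0, 0, 0, 0.5],
  [0, 0, 0, 0, 0, 0.5],
  [0, 0, 0, 0, 0, 0.5],
  [0, 0, 0, 0, 0, 0],
])

```text
t: 10.67
eef_pos: [0.5731, -0.1432, 0.1367]
orientation: [0.257, 0.966, -0.0, 0.001]
ft_force: [0.5, -0.3, 9.0]
gripper_width: 0.0159
grip_force: 29.9
```

```bash
python3 s.py
```

```text
10.6667 [ 0.5731 -0.1432  0.1367] yaw 2.6212061344141326 z [ 1.e-03 -8.e-04 -1.e+00] F [ 0.53 -0.33  8.98] T [-0.1  -0.07  0.  ] j [-0.44  0.55  1.43 -0.    1.17 -1.49]
to mouth in units [-0.008 -0.003] underside rel rim mm -23.03589992974617
```

Emit:
play_rows([
  [0, 0, 0, 0, 0, 0.75],
  [0, 0, 0, 0, 0, 0.75],
  [0, 0, 0, 0, 0, 0.75],
  [0, 0, 0, 0, 0, 0.75],
  [0, 0, 0, 0, 0, 0.75],
  [0, 0, 0, 0, 0, 0.75],
  [0, 0, 0, 0, 0, 0.75],
  [0, 0, 0, 0, 0, 0],
])

```text
t: 11.33
eef_pos: [0.573, -0.1433, 0.1366]
orientation: [0.5, 0.866, -0.0, 0.0]
ft_force: [0.8, 0.1, 8.6]
gripper_width: 0.0161
grip_force: 29.9
```

```bash
python3 s.py
```

```text
11.3333 [ 0.573  -0.1433  0.1366] yaw 2.0948408711112454 z [ 6.e-04 -7.e-04 -1.e+00] F [0.84 0.06 8.58] T [-0.18  0.07 -0.07] j [-0.44  0.55  1.43 -0.    1.17 -0.97]
to mouth in units [-0.01   0.005] underside rel rim mm -23.11343609208283
```

Emit:
play_rows([
  [0, 0, 0, 0, 0, 0.5],
  [0, 0, 0, 0, 0, 0.5],
  [0, 0, 0, 0, 0, 0.4],
  [0, 0, 0, 0, 0, 0],
  [0, 0, 0, 0, 0, 0],
])

```text
t: 11.75
eef_pos: [0.573, -0.1433, 0.1366]
orientation: [0.558, 0.83, -0.0, 0.0]
ft_force: [0.1, -0.1, 8.1]
gripper_width: 0.0157
grip_force: 29.9
```

```bash
python3 s.py
```

```text
11.75 [ 0.573  -0.1433  0.1366] yaw 1.9586094263419052 z [ 6.e-04 -7.e-04 -1.e+00] F [ 0.11 -0.06  8.14] T [-0.21  0.06  0.01] j [-0.44  0.55  1.43 -0.    1.17 -0.83]
to mouth in units [-0.009  0.007] underside rel rim mm -23.106966425443908
```

Emit:
play_rows([
  [0, 0, 0, 0, 0, 0.3],
  [0, 0, 0, 0, 0, 0.3],
  [0, 0, 0, 0, 0, 0],
  [0, 0, 0, 0, 0, 0],
])

```text
t: 12.08
eef_pos: [0.573, -0.1433, 0.1366]
orientation: [0.582, 0.813, -0.0, 0.0]
ft_force: [-0.6, -0.7, 8.1]
gripper_width: 0.0158
grip_force: 29.9
```

```bash
python3 s.py
```

```text
12.0833 [ 0.573  -0.1433  0.1366] yaw 1.898677740221272 z [ 6.e-04 -7.e-04 -1.e+00] F [-0.57 -0.75  8.13] T [-0.25  0.1   0.01] j [-0.44  0.55  1.43 -0.    1.17 -0.77]
to mouth in units [-0.009  0.008] underside rel rim mm -23.103869526108518
```

Emit:
play_rows([
  [0, 0, 0, 0, 0, 0.3],
  [0, 0, 0, 0, 0, 0],
  [0, 0, 0, 0, 0, 0],
])

```text
t: 12.33
eef_pos: [0.573, -0.1433, 0.1366]
orientation: [0.594, 0.804, -0.0, 0.0]
ft_force: [-0.3, -0.5, 8.3]
gripper_width: 0.0159
grip_force: 29.9
```

```bash
python3 s.py
```

```text
12.3333 [ 0.573  -0.1433  0.1366] yaw 1.8687363645926731 z [ 5.e-04 -7.e-04 -1.e+00] F [-0.34 -0.48  8.35] T [-0.17  0.08  0.04] j [-0.44  0.55  1.43 -0.    1.17 -0.74]
to mouth in units [-0.008  0.009] underside rel rim mm -23.097437166069128
```

Emit:
play_rows([
  [0, 0, 0, 0, 0, 0.3],
  [0, 0, 0, 0, 0, 0],
  [0, 0, 0, 0, 0, 0],
])

```text
t: 12.58
eef_pos: [0.5729, -0.1433, 0.1366]
orientation: [0.606, 0.795, -0.0, 0.0]
ft_force: [-0.5, -0.3, 8.7]
gripper_width: 0.0156
grip_force: 29.9
```

```bash
python3 s.py
```

```text
12.5833 [ 0.5729 -0.1433  0.1366] yaw 1.8389594958247408 z [ 2.e-04 -8.e-04 -1.e+00] F [-0.5  -0.33  8.68] T [-0.22  0.14  0.11] j [-0.44  0.55  1.43 -0.    1.17 -0.71]
to mouth in units [-0.009  0.013] underside rel rim mm -23.13346477875436
```

Emit:
play_rows([
  [0, 0, 0, 0, 0, 0.3],
  [0, 0, 0, 0, 0, 0],
  [0, 0, 0, 0, 0, 0],
])

```text
t: 12.83
eef_pos: [0.5729, -0.1432, 0.1366]
orientation: [0.618, 0.786, -0.0, 0.0]
ft_force: [-0.8, -0.1, 9.1]
gripper_width: 0.0159
grip_force: 30.1
```

```bash
python3 s.py
```

```text
12.8333 [ 0.5729 -0.1432  0.1366] yaw 1.8095508725629428 z [ 1.e-04 -8.e-04 -1.e+00] F [-0.81 -0.1   9.07] T [-0.17  0.26  0.43] j [-0.44  0.55  1.43 -0.    1.17 -0.68]
to mouth in units [-0.01   0.014] underside rel rim mm -23.100422319936087
```

Emit:
play_rows([
  [0, 0, 0, 0, 0, -0.3],
  [0, 0, -0.04, 0, 0, 0],
  [0, 0, -0.04, 0, 0, 0],
  [0, 0, -0.03, 0, 0, 0],
  [0, 0, 0, 0, 0, 0],
  [0, 0, 0, 0, 0, 0],
])

```text
t: 13.33
eef_pos: [0.5728, -0.1432, 0.1405]
orientation: [0.606, 0.795, -0.0, 0.0]
ft_force: [0.3, -1.6, 6.4]
gripper_width: 0.0158
grip_force: 29.9
```

```bash
python3 s.py
```

```text
13.3333 [ 0.5728 -0.1432  0.1405] yaw 1.8388329716385583 z [-1.e-04 -4.e-04 -1.e+00] F [ 0.33 -1.56  6.42] T [-0.35  0.14  0.09] j [-0.44  0.54  1.42 -0.    1.18 -0.71]
to mouth in units [-0.014  0.014] underside rel rim mm -19.17212015601119
```

Ease up another 1.5 mm to check that it latches.

Emit:
play_rows([
  [0, 0, -0.02, 0, 0, 0],
  [0, 0, -0.02, 0, 0, 0],
  [0, 0, 0, 0, 0, 0],
  [0, 0, 0, 0, 0, 0],
])

```text
t: 13.67
eef_pos: [0.5728, -0.1431, 0.1416]
orientation: [0.606, 0.795, -0.0, -0.0]
ft_force: [1.0, -3.0, 0.4]
gripper_width: 0.0159
grip_force: 29.9
```

```bash
python3 s.py
```

```text
13.6667 [ 0.5728 -0.1431  0.1416] yaw 1.8387409502071164 z [-5.e-04 -0.e+00 -1.e+00] F [ 0.98 -3.04  0.4 ] T [-0.59 -0.16  0.17] j [-0.44  0.54  1.42 -0.    1.18 -0.71]
to mouth in units [-0.016  0.016] underside rel rim mm -18.11487975334386
```

Emit:
play_rows([
  [0, 0, 0, 0, 0, 0],
  [0, 0, 0, 0, 0, 0],
  [0, 0, 0, 0, 0, 0],
  [0, 0, 0, 0, 0, 0],
  [0, 0, 0, 0, 0, 0],
  [0, 0, 0, 0, 0, 0],
  [0, 0, 0, 0, 0, 0],
], grip=-1)

```text
t: 14.25
eef_pos: [0.5729, -0.143, 0.1419]
orientation: [0.606, 0.795, -0.0, -0.0]
ft_force: [-0.1, -0.2, 0.1]
gripper_width: 0.0601
grip_force: 0.0
```

Emit:
play_rows([
  [0, 0, -0.2, 0, 0, 0],
  [0, 0, -0.8, 0, 0, 0],
  [0, 0, -0.8, 0, 0, 0],
  [-0.6, 0, -0.8, 0, 0, 0],
  [-0.6, 0, 0, 0, 0, 0],
  [0, 0, 0, 0, 0, 0],
  [0, 0, 0, 0, 0, 0],
  [0, 0, 0, 0, 0, 0],
])

```text
t: 14.92
eef_pos: [0.5853, -0.1887, 0.2455]
orientation: [0.606, 0.795, 0.0, -0.001]
ft_force: [0.8, 0.2, -0.5]
gripper_width: 0.0886
grip_force: 0.0
```

```bash
python3 - <<'E'
from w import *
st,p,c=shot('f1');print(st['t'],st['eef_pos'],st['gripper_width'])
q=bot.grab_frame("side");s=cam(q)
a=cv2.resize(np.clip(p['color'][:,:,::-1].astype(float)*1.6,0,255).astype(np.uint8)[0:260,100:420],(440,358));b=cv2.resize(q['color'][190:320,220:350,::-1],(358,358),interpolation=2)
cv2.imwrite('pics/f1v.png',np.hstack([a,b]))
print('flange centre expected at px',proj(c,[.5735,-.1436,.138]),proj(s,[.5735,-.1436,.138]))
E
```

```text
14.9167 [ 0.58526903 -0.18868961  0.24546755] 0.08859884039240148
flange centre expected at px [[258.59565687 132.539715  ]] [[284.32339725 243.10249023]]
```

View pics/f1v.png

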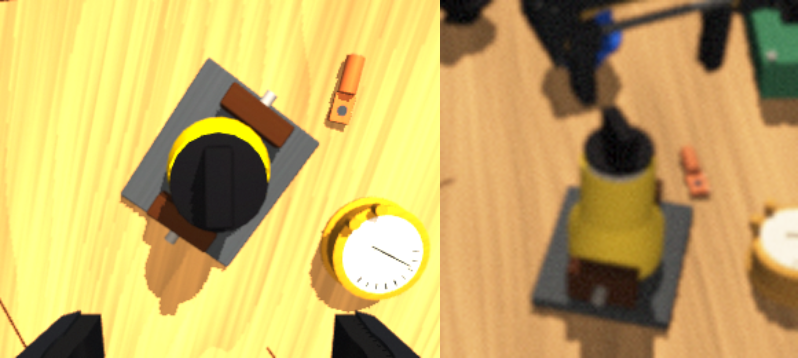

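The cap sits level on the tube. Its flange centre is at wrist pixel (258.5,132), against (258.6,132.5) expected for the locked height. The lug and the voltmeter have not moved.

```bash
python3 -c "
from station import bot
print(bot.finish_job())"
```

```text
the job is handed in; nothing more can be done
None
```

The tail cap is back on the flashlight: twisted clockwise to its end stop, locked about 18 mm below the rim and sitting level after release. The highest push I read was about 9 N, and the job was handed in at about 15 s.

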